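Reset the fineness dial of a nut mill by clicks

ROBOT

A 6-joint arm with a two-finger parallel gripper is mounted at the origin on the work surface. World frame = base frame: x ahead of the robot, y to its left, z up, the work surface at z = 0. Lengths are in mm, angles in rad, forces in N, time in s.
With the tool pointing down it reaches from about 350 to 850 mm from the base axis. Payload 8.1 kg.
Tool frame: the origin (TCP) lies on the centre line of the jaws, within the pads' length; the fingertips stand 17 mm ahead of it and the grasp point (between the pads) lies 2 mm behind it; z points along the fingers, y is the line along which they close (so a half turn about z gives the same grasp; the last joint's range is limited). The gripper opens to 93 mm and grips with 3 to 60 N. Pads are 15 mm wide; open, the fingers measure 128 mm over their backs; the gripper's body (75 mm by 188 mm) begins 65 mm behind the grasp point.
Start: joints at [-1.263, 0.13, 1.488, -0, 1.523, -0.085], TCP at [229.686, -554.301, 235.635] pointing down, gripper open.
Joint ranges: [-2.96, 2.96], [-0.89, 2.26], [0.02, 2.5], [-1.34, 4.48], [0, 2.73], [-2.66, 2.66]. Speed limits (rad/s): [2.39, 2.39, 2.79, 3.14, 3.14, 3.14].

INTERFACE

Orientations are given as a unit quaternion [x, y, z, w].
In Python, from bench import env, eyes gives the robot as it stands.
- The arm moves only by the tool play_rows, never from a script. Its arguments are lists of equal length, an entry for each row: "offset": the shift along the tool's x, y, z in cm, a list of three; "delta_rot": the turn, a rotation vector about the tool's x, y, z in degrees, a list of three. A call has 1 to 12 rows; each row is the pose to reach, as a shift and turn from the pose commanded when the call began, along the tool's axes at that moment; what a row does not reach only later rows make up. A row lasts 1/10 s, in which the tool goes at most 50 mm and 8.59 degrees, less where a joint would pass 70% of its speed; a pose out of reach is approached as far as the arm can. A call with a gripper value outside its range is refused whole. "claw" is the closure in counts, from 0 (fully open) to 255 (shut), set as the call begins (left out, the last holds). The fingers move at their own pace and stop on an object; "squeeze" is the grip in N (left out, the last holds). Time passes only in rows, so rows that repeat a pose let the fingers close. It gives the time, the measured TCP pose, the force, the opening and the grip force at its end, in the units of the state.
- env.read_state(): the state, without advancing time (a new reading comes with each control period).
- eyes.grab_frame(name): name is "scene" or "top"; returns the picture (420x560x3 uint8, red, green, blue); there is no depth.
- eyes.camera_info(name): a dict with "fx", "fy", "cx", "cy" (pixels), "camera_from_world" (4x4, takes a point from world to camera coordinates). Camera axes: x right, y down, z forward; pixel columns grow to the right and rows downward; lengths in mm; the calibration is good to about 2 mm. A picture is of the moment at which its call begins. camera_info takes no time and is no camera call.
- env.hand_in(): hands the job in; it is judged then, once.
Trained networks look in the newest picture that a camera, given by its name, has taken for a name from the list of things; names that differ only in an ending like _2 or _b are one class to them, and where a whole thing is asked for, a point or a joint stands for the part that bears it (a point fixed in the world has none). Each returns a list of dicts, best first, with "score" (0 to 1); they miss things now and then, are a little off and sometimes report something else, mostly with a low value. They report only what shows in the picture. A call takes as long as a camera call.
- eyes.recognise(camera, thing): "box" ([left, top, right, bottom] in pixels, round what is visible of it).
- eyes.masks_of(camera, thing): "mask" (420x560 bool, what is visible of it) and "box" ([left, top, right, bottom] in pixels, round what is visible of it).
The state is a dict: "time": time; "joints": joint angles; "joint_velocities": joint speeds; "tau": joint torques, N m; "eef_pos": TCP position; "tcp_rot": TCP orientation; "force": force on the tool from outside, world axes, zero at the start; "moment": the same for the moment, N m; "grip_width": opening from 0.0 (shut) to 1.0 (fully open); "gripper_force": force on a finger pad.
Only numpy, scipy, OpenCV 4.12 (cv2) and the standard library are available. Lean on these libraries where they do the work, as an engineer would, in place of code of your own. Each camera call takes 0.05 s, during which the arm holds its last target. There are 200 camera calls.

TASK

Reset the nut mill's fineness with the black dial on top: turn it clockwise, feeling for the firm stop where the grinding stones meet and not forcing it, then turn it back anticlockwise by exactly four clicks and let go. The dial sits loose on its worn spindle and carries no marks, so count the clicks by feel, not by angle. Leave the bowl, jar and ring cutter where they are.

Things in the scene. Friction and masses are not known exactly. Their poses are not given: they have to be found in the camera images.
- mill: Nut mill fixed to the bench: white housing 200 (x) x 270 (y) x 110 mm high with steel top; origin at the centre of its underside, x and y along its sides, z up. On top: a dark collar 72 mm across, 8 mm high, at x -30, y -65 mm, carrying the dial, and a steel hopper 96 mm across, top at 175 mm, at x 0, y +82 mm.
- dial: Black fineness dial on the mill, turning about the vertical: disc 62 mm across, 10 mm thick, with an upright bar grip 54 mm long (x axis), 16 mm wide (y axis), 30 mm above the disc. Origin on its axis at the disc's underside, 118 mm above the bench. No marks; mounted at any angle, so its yaw does not tell the setting. Clockwise seen from above closes the stones.
- dial_grip (a point): Grip point on the dial's axis, 149 mm above the bench, 9 mm below the bar's top; x along the bar, y across its 16 mm width, z up. The dial is loose on its spindle by an unknown 0.2 to 0.9 rad, in which it turns freely (under 0.03 N m), so after each reversal that play comes first.
- stones (a joint): Stones' gap in m: 0 at the stop, 0.00002 more per click anticlockwise, negative if forced; read far too noisily to tell clicks. Starts 3 to 5 clicks open. The stop is sprung: 0.1 N m on meeting it, then 1.7 N m per rad more, beyond any click and not fading; 0.6 N m (20 degrees past the stop) is forcing. Let go, it springs back to the stop.
- bowl: Loose steel bowl, 140 mm across, 60 mm high, on the bench beside the mill; origin at the centre of its foot. To be left alone.
- jar: Loose closed glass jar, 70 mm across, 100 mm high, on the bench beside the mill; origin at the centre of its foot. To be left alone.
- cutter: Loose steel ring cutter, 68 mm across, 35 mm high, on the bench beside the mill; origin at the centre of its underside. To be left alone.
- spindle_top (a point): Fixed point on the axis, at the collar's top (118 mm). Clicks are 20 degrees of spindle apart. In each, the torque rises at once to about 0.22 N m, fades to nothing over 10 degrees, then the spindle snaps ahead by itself into the next click and the dial turns freely for about 10 degrees to the next rise. It stays in the click when let go.

How it is judged (in metres and radians):
On the way, in this order (a step that is already met when the one before it is completed fails the run):
1. the stones have been brought to the stop, within a fifth of a click (value of joint stones below 4e-06 m), for 0.2 s.
2. the dial has been backed off four clicks, within a third of a click (value of joint stones between 7.3e-05 and 8.7e-05 m), for 0.3 s.
At the end, for the whole second after the job is handed in: The stones stand four clicks open from the stop (0.08 mm, within 0.007 mm, about a third of a click), the dial is let go, and the bowl, jar and cutter lie still (all of step 2 and linear speed of each of bowl, jar, cutter below 0.02 m/s); the robot touches nothing.
It fails at once if the stones were forced, the spindle turned more than a click's angle (20 degrees) past the stop (value of joint stones below -2e-05 m).
It fails at once if the bowl was pushed more than 30 mm away or tipped (distance of bowl from where it was at the start of the episode above 0.03 m or angle between bowl's own z axis and vertical above 0.4 rad).
It fails at once if the jar was pushed more than 30 mm away or tipped (distance of jar from where it was at the start of the episode above 0.03 m or angle between jar's own z axis and vertical above 0.4 rad).
It fails at once if the cutter was pushed more than 30 mm away or tipped (distance of cutter from where it was at the start of the episode above 0.03 m or angle between cutter's own z axis and vertical above 0.4 rad).
It also fails if it takes over 72 s, if anything falls off the work surface, if the arm or the gripper's body presses on something with over 40 N, if the wrist force passes 120 N, or if a joint passes its speed limit or range.

## Working session

There is one attempt and no reset: what is moved stays moved. The work goes in short steps, Python scripts to look and compute and a tool call to move; the robot and the scene stay as the last step left them, time stands still between calls to the robot, and variables do not carry over. Pictures are saved under pics/ and viewed, at most 10 in all, crops included, and the job is handed in when it is done.

Besides the shell and the picture viewer there is one more tool, called after "Emit:" as name(argument=value, ...) on one line, values as JSON. play_rows: Moves the arm, as the interface text tells. Its arguments: {"type":"object","properties":{"offset":{"type":"array","items":{"type":"array","items":{"type":"number"}}},"delta_rot":{"type":"array","items":{"type":"array","items":{"type":"number"}}},"claw":{"type":"number"},"squeeze":{"type":"number"}},"required":["offset","delta_rot"]}

```bash
mkdir -p pics; ls; python3 - <<'E'
from bench import env, eyes
import cv2, numpy as np
np.set_printoptions(precision=3,suppress=True)
s=env.read_state(); print(s)
ims=[]
for c in ("scene","top"):
    im=eyes.grab_frame(c); cv2.imwrite(f"pics/{c}0.png",im[:,:,::-1])
    i=eyes.camera_info(c); print(c,i)
    for t in ("dial","mill","bowl","jar","cutter"):
        for d in eyes.recognise(c,t)[:2]: print(t,d)
E
```

```text
pics
{'time': 0.0, 'joints': array([-1.263,  0.131,  1.489, -0.   ,  1.523, -0.085]), 'joint_velocities': array([ 0.   , -0.   ,  0.   , -0.001,  0.002, -0.001]), 'tau': array([ -0.002, -55.985, -49.176,   0.077,   0.035,  -0.   ]), 'eef_pos': array([ 229.532, -553.793,  234.603]), 'tcp_rot': array([ 0.981,  0.195, -0.   , -0.001]), 'force': array([-0.806,  0.415, -1.105]), 'moment': array([ 0.019, -0.044,  0.01 ]), 'gripper_force': 0.0, 'grip_width': 0.9990809516588649}
scene {'fx': 413.38846482007284, 'fy': 413.38846482007284, 'cx': 279.5602462548714, 'cy': 209.28752081336643, 'camera_from_world': array([[  -0.092,    0.996,   -0.012,   -3.594],
       [   0.645,    0.05 ,   -0.763, -310.951],
       [  -0.759,   -0.078,   -0.646, 1579.873],
       [   0.   ,    0.   ,    0.   ,    1.   ]])}
dial {'box': [259.1, 171.7, 281.6, 198.9], 'score': 0.87}
mill {'box': [230.6, 174.5, 347.6, 266.8], 'score': 0.72}
bowl {'box': [371.5, 222.5, 428.5, 266.9], 'score': 0.93}
jar {'box': [170.3, 203.4, 212.9, 246.0], 'score': 0.83}
cutter {'box': [218.2, 210.0, 241.3, 230.7], 'score': 0.88}
top {'fx': 455.7135543361331, 'fy': 455.7135543361331, 'cx': 280.55134444527, 'cy': 207.9011602248106, 'camera_from_world': array([[ -0.02 ,  -0.999,   0.037,  53.681],
       [ -0.995,   0.016,  -0.102, 624.834],
       [  0.101,  -0.039,  -0.994, 988.298],
       [  0.   ,   0.   ,   0.   ,   1.   ]])}
dial {'box': [273.1, 226.1, 300.9, 255.8], 'score': 0.71}
mill {'box': [189.9, 172.6, 325.4, 284.1], 'score': 0.65}
bowl {'box': [99.3, 174.3, 164.1, 236.7], 'score': 0.79}
jar {'box': [361.0, 192.9, 399.8, 225.0], 'score': 0.91}
cutter {'box': [322.8, 227.3, 352.8, 258.2], 'score': 0.67}
```

```bash
python3 - <<'E'
import cv2
a=cv2.imread("pics/scene0.png")[150:290,160:440]; b=cv2.imread("pics/top0.png")[160:300,90:410]
a=cv2.resize(a,(560,280),interpolation=2);b=cv2.resize(b[:, :280],(560,280),interpolation=2)
c=cv2.imread("pics/top0.png")[218:263,262:312]
import numpy as np
cv2.imwrite("pics/c0.png",np.vstack([a,b]))
cv2.imwrite("pics/c1.png",cv2.resize(c,(500,450),interpolation=2))
E
```

```text
(no output)
```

View pics/c0.png

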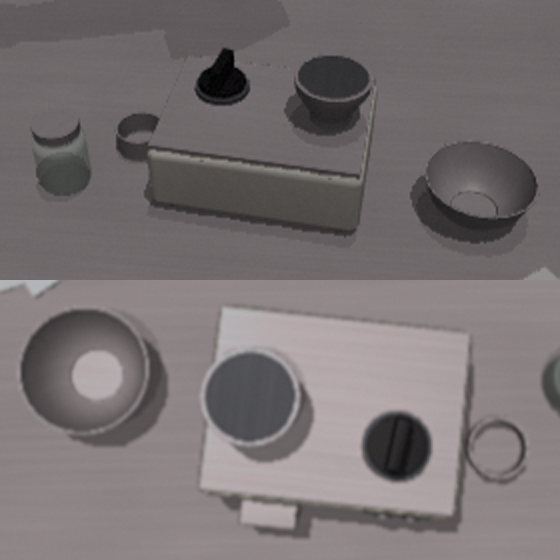

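View pics/c1.png

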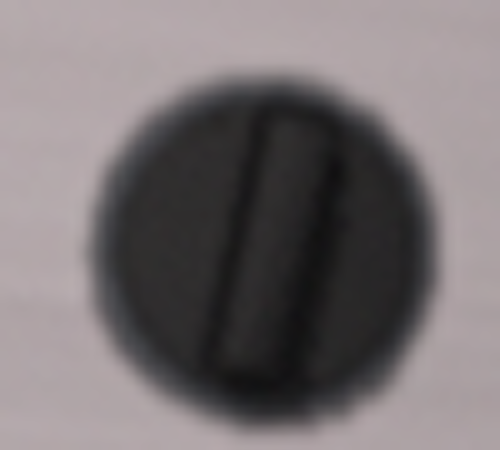

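The picture shows the dial at about (289, 242) in the top view. The bar runs from about (291, 229) to (287, 255.5), the cutter is just right of the mill, and the hopper is to the left.

```bash
cat > h.py <<'E'
from bench import env, eyes
import numpy as np
from scipy.spatial.transform import Rotation as R
np.set_printoptions(precision=3,suppress=True)
def back(c,u,v,z):
    i=eyes.camera_info(c);T=i["camera_from_world"];r=T[:3,:3];o=-r.T@T[:3,3]
    d=r.T@np.array([(u-i["cx"])/i["fx"],(v-i["cy"])/i["fy"],1]);return o+d*(z-o[2])/d[2]
def plan(x,y,z,yaw): # offset in tool axes (cm), turn
    s=env.read_state();q=R.from_quat(s["tcp_rot"]);t=R.from_euler('z',yaw,degrees=True)*R.from_euler('x',180,degrees=True)
    print("off cm",q.inv().apply(np.array([x,y,z])-s["eef_pos"])/10,"rot deg",(q.inv()*t).as_rotvec(degrees=True),"pos",s["eef_pos"],"j",s["joints"],"F",s["force"],s["moment"])
E
python3 - <<'E'
from h import *
a=back("top",291,229,158);b=back("top",287,255.5,158)
print(a,b,(a+b)/2,np.linalg.norm(a-b),np.degrees(np.arctan2(*(a-b)[1::-1])))
print("collar",back("top",288.5,243,122))
b=eyes.recognise("scene","dial")
# mask-based
eyes.grab_frame("top")
for d in eyes.masks_of("top","dial")[:1]:
    v,u=np.nonzero(d["mask"]);print("mask",u.mean(),v.mean(),len(u),back("top",u.mean(),v.mean(),130))
eyes.grab_frame("scene")
for d in eyes.masks_of("scene","dial")[:1]:
    v,u=np.nonzero(d["mask"]);print("mask",d["box"],u.mean(),v.mean(),back("scene",u.mean(),v.mean(),135))
E
```

```text
[571.103  27.94  158.   ] [519.912  36.836 158.   ] [545.507  32.388 158.   ] 51.95787046357848 -9.85820472434441
collar [544.868  31.411 122.   ]
mask 288.4193103448276 242.0344827586207 725 [546.606  31.974 130.   ]
mask [259.4, 174.4, 280.6, 196.4] 270.984496124031 188.343669250646 [555.635  34.277 135.   ]
```

```bash
python3 - <<'E'
from h import *
plan(545.5,32,235,170)
E
```

```text
off cm [ 51.619 -42.081   0.063] rot deg [   0.001    0.005 -147.496] pos [ 229.676 -554.331  235.664] j [-1.263  0.13   1.488  0.     1.523 -0.085] F [-0.117  0.653  0.803] [-0.045  0.056 -0.04 ]
```

Emit:
play_rows(offset=[[51.6, -42.1, 0], [51.6, -42.1, 0], [51.6, -42.1, 0], [51.6, -42.1, 0], [51.6, -42.1, 0], [51.6, -42.1, 0], [51.6, -42.1, 0], [51.6, -42.1, 0], [51.6, -42.1, 0], [51.6, -42.1, 0], [51.6, -42.1, 0], [51.6, -42.1, 0]], delta_rot=[[0, 0, -147.5], [0, 0, -147.5], [0, 0, -147.5], [0, 0, -147.5], [0, 0, -147.5], [0, 0, -147.5], [0, 0, -147.5], [0, 0, -147.5], [0, 0, -147.5], [0, 0, -147.5], [0, 0, -147.5], [0, 0, -147.5]])

```text
time: 2.05
eef_pos: [514.7, -23.9, 236.0]
tcp_rot: [0.454, 0.891, 0.0, 0.0]
force: [0.7, 0.1, 0.1]
grip_width: 1.0
gripper_force: 0.0
```

```bash
python3 - <<'E'
from h import *
plan(545.5,32,235,170)
E
```

```text
off cm [2.714 5.778 0.103] rot deg [  0.017   0.055 -44.006] pos [514.703 -23.911 236.014] j [-0.146 -0.101  1.721 -0.     1.52  -0.774] F [0.719 0.082 0.115] [-0.053 -0.185  0.03 ]
```

Emit:
play_rows(offset=[[2.7, 5.8, 0], [2.7, 5.8, 0], [2.7, 5.8, 0], [2.7, 5.8, 0], [2.7, 5.8, 0], [2.7, 5.8, 0], [2.7, 5.8, 0], [2.7, 5.8, 0]], delta_rot=[[0, 0, -44], [0, 0, -44], [0, 0, -44], [0, 0, -44], [0, 0, -44], [0, 0, -44], [0, 0, -44], [0, 0, -44]])

```text
time: 2.85
eef_pos: [545.4, 29.7, 235.7]
tcp_rot: [0.092, 0.996, 0.0, 0.0]
force: [-0.6, -0.0, 0.4]
grip_width: 0.998
gripper_force: 0.0
```

```bash
python3 - <<'E'
from h import *
plan(545.5,32,149,170)
import cv2
im=eyes.grab_frame("top"); cv2.imwrite("pics/t1.png",cv2.resize(im[170:310,190:390,::-1],(800,560),interpolation=2))
for i in range(8):
    eyes.grab_frame("top"); s=env.read_state(); print(s["moment"],s["tau"][5],s["joints"][5])
E
```

```text
off cm [0.03  0.228 8.668] rot deg [ 0.001  0.003 -0.571] pos [545.374  29.698 235.68 ] j [-0.039 -0.015  1.639  0.     1.517 -1.426] F [-0.552 -0.039  0.422] [ 0.058 -0.147  0.008]
[-0.007 -0.151 -0.009] 0.05402647890150547 -1.4270503423277003
[ 0.053 -0.134  0.036] 0.05071096122264862 -1.427540514891148
[ 0.059 -0.159  0.015] 0.04206440644338727 -1.427991644339637
[-0.026 -0.167  0.   ] 0.03316776012070477 -1.4283240470356608
[ 0.005 -0.139  0.004] 0.025510531850159168 -1.4285201887609096
[ 0.06  -0.17   0.024] 0.019417611183598638 -1.4286854866448984
[ 0.014 -0.095  0.001] 0.01460946601582691 -1.4288206782977353
[-0.037 -0.14  -0.034] 0.011010770103894174 -1.4289456031679448
```

View pics/t1.png

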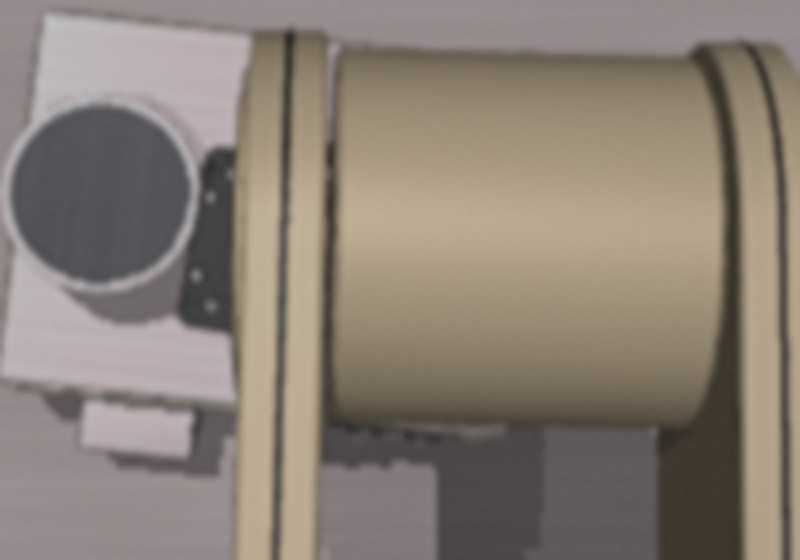

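The arm covers the dial in this view, so it shows only the hopper at about (215, 218). I will descend above the estimated axis and check by force.

Emit:
play_rows(offset=[[0, 0, 2], [0, 0, 4], [0, 0, 6], [0, 0, 7], [0, 0, 7], [0, 0, 7]], delta_rot=[[0, 0, 0], [0, 0, 0], [0, 0, 0], [0, 0, 0], [0, 0, 0], [0, 0, 0]])

```text
time: 3.9
eef_pos: [545.7, 29.8, 166.3]
tcp_rot: [0.09, 0.996, 0.0, 0.0]
force: [-1.1, 0.4, -0.3]
grip_width: 1.0
gripper_force: 0.0
```

```bash
python3 - <<'E'
from h import *
plan(545.5,32,149,170)
import cv2
im=eyes.grab_frame("scene"); cv2.imwrite("pics/s1.png",cv2.resize(im[110:250,190:390,::-1],(800,560),interpolation=2))
E
```

```text
off cm [0.058 0.215 1.729] rot deg [ 0.003  0.027 -0.366] pos [545.678  29.776 166.289] j [-0.039  0.029  1.723 -0.     1.389 -1.429] F [-1.138  0.387 -0.287] [ 0.092 -0.123  0.022]
```

View pics/s1.png

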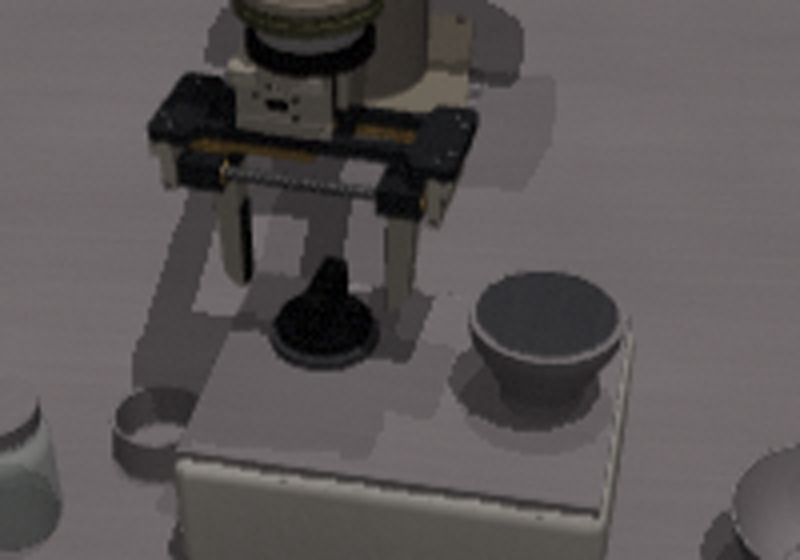

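The picture shows the jaws straddling the bar at about (270, 180), with the hopper and cutter clear. I'll go down and grip lightly.

Emit:
play_rows(offset=[[0, 0.2, 0.6], [0, 0.2, 1.2], [0, 0.2, 1.7], [0, 0.2, 1.7], [0, 0.2, 1.7]], delta_rot=[[0, 0, 0], [0, 0, 0], [0, 0, 0], [0, 0, 0], [0, 0, 0]])

```text
time: 4.45
eef_pos: [545.5, 31.7, 148.4]
tcp_rot: [0.09, 0.996, -0.0, -0.0]
force: [0.2, 0.2, -1.2]
grip_width: 1.002
gripper_force: 0.0
```

Emit:
play_rows(offset=[[0, 0, 0], [0, 0, 0], [0, 0, 0], [0, 0, 0], [0, 0, 0], [0, 0, 0], [0, 0, 0], [0, 0, 0], [0, 0, 0], [0, 0, 0]], delta_rot=[[0, 0, 0], [0, 0, 0], [0, 0, 0], [0, 0, 0], [0, 0, 0], [0, 0, 0], [0, 0, 0], [0, 0, 0], [0, 0, 0], [0, 0, 0]], claw=255, squeeze=10)

```text
time: 5.45
eef_pos: [545.7, 31.8, 148.6]
tcp_rot: [0.09, 0.996, 0.0, -0.0]
force: [0.6, 0.3, -0.7]
grip_width: 0.189
gripper_force: 0.3
```

```bash
cat >> h.py <<'E'
def feel(n=4):
    for k in range(n):
        if n>1: eyes.grab_frame("scene")
        s=env.read_state()
        if k==0: L=[]
        L.append(np.r_[s["force"],s["moment"],s["tau"][5],s["joint_velocities"][5]])
    m=np.mean(L,0);x=R.from_quat(s["tcp_rot"]).apply([1,0,0])
    print("t%.2f yaw %.2f pos %s F %s M %s tau6 %.3f w6 %.3f j6 %.3f g %.3f"%(s["time"],np.degrees(np.arctan2(x[1],x[0]))%360,s["eef_pos"],m[:3],m[3:6],m[6],m[7],s["joints"][5],s["grip_width"]))
E
python3 -c "
from h import *
feel(4)"
```

```text
t5.65 yaw 169.65 pos [545.68   32.051 148.654] F [-1.023  2.106  0.528] M [ 0.43  -0.02  -0.008] tau6 -0.007 w6 0.000 j6 -1.426 g 0.170
```

Emit:
play_rows(offset=[[0, 0, 0], [0, 0, 0], [0, 0, 0]], delta_rot=[[0, 0, 0], [0, 0, 0], [0, 0, 0]], squeeze=45)

```text
time: 5.95
eef_pos: [545.7, 32.0, 148.6]
tcp_rot: [0.09, 0.996, 0.0, -0.0]
force: [-1.2, 3.2, 0.9]
grip_width: 0.166
gripper_force: 44.9
```

```bash
python3 -c "
from h import *
feel(4)"
```

```text
t6.15 yaw 169.65 pos [545.715  31.994 148.661] F [-1.288  3.756  1.445] M [ 0.815  0.061 -0.015] tau6 0.005 w6 -0.000 j6 -1.426 g 0.167
```

Emit:
play_rows(offset=[[0, 0, 0], [0, 0, 0]], delta_rot=[[0, 0, 4], [0, 0, 4]])

```text
time: 6.35
eef_pos: [545.7, 31.9, 148.7]
tcp_rot: [0.126, 0.992, 0.0, -0.0]
force: [-0.5, 3.3, 1.7]
grip_width: 0.168
gripper_force: 44.9
```

```bash
python3 -c "
from h import *
feel(2)"
```

```text
t6.45 yaw 165.74 pos [545.761  31.911 148.688] F [-1.197  3.024  1.423] M [ 0.887  0.137 -0.032] tau6 0.390 w6 -0.012 j6 -1.358 g 0.170
```

Emit:
play_rows(offset=[[0, 0, 0], [0, 0, 0]], delta_rot=[[0, 0, 4], [0, 0, 4]])

```text
time: 6.65
eef_pos: [545.7, 31.9, 148.7]
tcp_rot: [0.159, 0.987, 0.0, -0.0]
force: [-0.9, 4.0, 1.7]
grip_width: 0.171
gripper_force: 44.9
```

```bash
python3 -c "
from h import *
feel(2)"
```

```text
t6.75 yaw 161.79 pos [545.721  31.858 148.633] F [-0.998  4.182  1.915] M [ 0.987  0.1   -0.005] tau6 0.368 w6 -0.009 j6 -1.289 g 0.169
```

Emit:
play_rows(offset=[[0, 0, 0], [0, 0, 0]], delta_rot=[[0, 0, 4], [0, 0, 4]])

```text
time: 6.95
eef_pos: [545.7, 31.8, 148.6]
tcp_rot: [0.194, 0.981, 0.0, -0.0]
force: [-1.2, 3.7, 1.5]
grip_width: 0.167
gripper_force: 44.9
```

```bash
python3 -c "
from h import *
feel(2)"
```

```text
t7.05 yaw 157.81 pos [545.721  31.842 148.636] F [-0.926  4.179  1.898] M [ 0.984  0.155 -0.017] tau6 0.360 w6 -0.009 j6 -1.219 g 0.165
```

Emit:
play_rows(offset=[[0, 0, 0], [0, 0, 0]], delta_rot=[[0, 0, 4], [0, 0, 4]])

```text
time: 7.25
eef_pos: [545.8, 31.8, 148.6]
tcp_rot: [0.228, 0.974, -0.0, 0.0]
force: [-1.8, 4.6, 1.4]
grip_width: 0.166
gripper_force: 44.9
```

```bash
python3 -c "
from h import *
feel(1)"
```

```text
t7.25 yaw 153.69 pos [545.753  31.757 148.637] F [-1.791  4.557  1.372] M [ 0.926  0.119 -0.022] tau6 1.157 w6 -0.069 j6 -1.147 g 0.166
```

Emit:
play_rows(offset=[[0, 0, 0], [0, 0, 0]], delta_rot=[[0, 0, 4], [0, 0, 4]])

```text
time: 7.45
eef_pos: [545.8, 31.7, 148.6]
tcp_rot: [0.261, 0.965, -0.0, -0.0]
force: [-1.1, 4.4, 1.2]
grip_width: 0.166
gripper_force: 44.9
```

```bash
python3 -c "
from h import *
feel(1)"
```

```text
t7.45 yaw 149.73 pos [545.752  31.747 148.637] F [-1.089  4.402  1.205] M [ 0.894  0.159 -0.028] tau6 1.167 w6 -0.066 j6 -1.078 g 0.166
```

Emit:
play_rows(offset=[[0, 0, 0], [0, 0, 0]], delta_rot=[[0, 0, 4], [0, 0, 4]])

```text
time: 7.65
eef_pos: [545.7, 31.8, 148.6]
tcp_rot: [0.294, 0.956, -0.0, -0.0]
force: [-1.5, 3.9, 2.3]
grip_width: 0.171
gripper_force: 44.9
```

```bash
python3 -c "
from h import *
feel(1)"
```

```text
t7.65 yaw 145.78 pos [545.723  31.768 148.641] F [-1.482  3.92   2.346] M [0.913 0.206 0.125] tau6 1.313 w6 -0.061 j6 -1.009 g 0.171
```

Emit:
play_rows(offset=[[0, 0, 0], [0, 0, 0]], delta_rot=[[0, 0, 4], [0, 0, 4]])

```text
time: 7.85
eef_pos: [545.7, 31.7, 148.6]
tcp_rot: [0.327, 0.945, -0.0, -0.0]
force: [-1.8, 3.8, 1.8]
grip_width: 0.168
gripper_force: 44.9
```

```bash
python3 -c "
from h import *
feel(1)"
```

```text
t7.85 yaw 141.79 pos [545.731  31.736 148.631] F [-1.791  3.809  1.753] M [0.827 0.226 0.113] tau6 1.204 w6 -0.061 j6 -0.940 g 0.168
```

Emit:
play_rows(offset=[[0, 0, 0], [0, 0, 0]], delta_rot=[[0, 0, 4], [0, 0, 4]])

```text
time: 8.05
eef_pos: [545.6, 31.7, 148.6]
tcp_rot: [0.36, 0.933, -0.0, -0.0]
force: [-2.3, 4.3, 2.2]
grip_width: 0.168
gripper_force: 44.9
```

```bash
python3 -c "
from h import *
feel(1)"
```

```text
t8.05 yaw 137.79 pos [545.644  31.725 148.604] F [-2.3    4.335  2.224] M [ 0.794  0.335 -0.003] tau6 1.158 w6 -0.060 j6 -0.870 g 0.168
```

Emit:
play_rows(offset=[[0, 0, 0], [0, 0, 0]], delta_rot=[[0, 0, 4], [0, 0, 4]])

```text
time: 8.25
eef_pos: [545.7, 31.7, 148.6]
tcp_rot: [0.392, 0.92, -0.0, -0.0]
force: [-1.6, 3.3, 1.9]
grip_width: 0.172
gripper_force: 44.9
```

```bash
python3 -c "
from h import *
feel(1)"
```

```text
t8.25 yaw 133.80 pos [545.7    31.716 148.632] F [-1.601  3.284  1.943] M [0.784 0.371 0.012] tau6 1.166 w6 -0.062 j6 -0.800 g 0.172
```

Emit:
play_rows(offset=[[0, 0, 0], [0, 0, 0]], delta_rot=[[0, 0, 4], [0, 0, 4]])

```text
time: 8.45
eef_pos: [545.7, 31.7, 148.6]
tcp_rot: [0.424, 0.906, -0.0, -0.0]
force: [-1.8, 3.4, 1.8]
grip_width: 0.166
gripper_force: 44.9
```

```bash
python3 -c "
from h import *
feel(1)"
```

```text
t8.45 yaw 129.81 pos [545.686  31.655 148.611] F [-1.765  3.439  1.823] M [ 0.755  0.385 -0.007] tau6 1.165 w6 -0.061 j6 -0.730 g 0.166
```

Emit:
play_rows(offset=[[0, 0, 0], [0, 0, 0]], delta_rot=[[0, 0, 4], [0, 0, 4]])

```text
time: 8.65
eef_pos: [545.6, 31.7, 148.6]
tcp_rot: [0.455, 0.89, -0.0, -0.0]
force: [-3.2, 3.2, 2.0]
grip_width: 0.165
gripper_force: 44.9
```

```bash
python3 -c "
from h import *
feel(1)"
```

```text
t8.65 yaw 125.82 pos [545.643  31.723 148.621] F [-3.217  3.183  2.04 ] M [0.652 0.416 0.177] tau6 1.316 w6 -0.058 j6 -0.661 g 0.165
```

Emit:
play_rows(offset=[[0, 0, 0], [0, 0, 0]], delta_rot=[[0, 0, 4], [0, 0, 4]])

```text
time: 8.85
eef_pos: [545.6, 31.7, 148.6]
tcp_rot: [0.486, 0.874, -0.0, -0.0]
force: [-3.1, 2.6, 1.3]
grip_width: 0.168
gripper_force: 44.9
```

```bash
python3 -c "
from h import *
feel(1)"
```

```text
t8.85 yaw 121.82 pos [545.613  31.692 148.613] F [-3.117  2.595  1.311] M [0.689 0.541 0.063] tau6 1.207 w6 -0.058 j6 -0.591 g 0.168
```

Emit:
play_rows(offset=[[0, 0, 0], [0, 0, 0]], delta_rot=[[0, 0, 4], [0, 0, 4]])

```text
time: 9.05
eef_pos: [545.6, 31.7, 148.6]
tcp_rot: [0.516, 0.856, -0.0, -0.0]
force: [-3.3, 2.9, 3.2]
grip_width: 0.169
gripper_force: 44.9
```

```bash
python3 -c "
from h import *
feel(1)"
```

```text
t9.05 yaw 117.81 pos [545.625  31.659 148.613] F [-3.259  2.891  3.224] M [0.561 0.61  0.064] tau6 1.159 w6 -0.062 j6 -0.521 g 0.169
```

Emit:
play_rows(offset=[[0, 0, 0], [0, 0, 0]], delta_rot=[[0, 0, 4], [0, 0, 4]])

```text
time: 9.25
eef_pos: [545.6, 31.7, 148.6]
tcp_rot: [0.546, 0.838, -0.0, -0.0]
force: [-4.2, 2.9, 3.4]
grip_width: 0.166
gripper_force: 44.9
```

```bash
python3 -c "
from h import *
feel(1)"
```

```text
t9.25 yaw 113.81 pos [545.649  31.671 148.63 ] F [-4.248  2.906  3.401] M [0.51  0.646 0.03 ] tau6 1.167 w6 -0.061 j6 -0.451 g 0.166
```

Emit:
play_rows(offset=[[0, 0, 0], [0, 0, 0]], delta_rot=[[0, 0, 4], [0, 0, 4]])

```text
time: 9.45
eef_pos: [545.6, 31.7, 148.6]
tcp_rot: [0.575, 0.818, -0.0, -0.0]
force: [-3.9, 2.6, 4.2]
grip_width: 0.171
gripper_force: 44.9
```

```bash
python3 -c "
from h import *
feel(1)"
```

```text
t9.45 yaw 109.82 pos [545.635  31.692 148.621] F [-3.877  2.564  4.189] M [0.47  0.683 0.028] tau6 1.166 w6 -0.061 j6 -0.382 g 0.171
```

Emit:
play_rows(offset=[[0, 0, 0], [0, 0, 0]], delta_rot=[[0, 0, 4], [0, 0, 4]])

```text
time: 9.65
eef_pos: [545.6, 31.7, 148.6]
tcp_rot: [0.603, 0.798, -0.0, -0.0]
force: [-4.2, 2.7, 3.3]
grip_width: 0.166
gripper_force: 44.9
```

```bash
python3 -c "
from h import *
feel(1)"
```

```text
t9.65 yaw 105.83 pos [545.602  31.719 148.621] F [-4.151  2.665  3.298] M [0.463 0.862 0.121] tau6 1.319 w6 -0.059 j6 -0.312 g 0.166
```

Emit:
play_rows(offset=[[0, 0, 0], [0, 0, 0]], delta_rot=[[0, 0, 4], [0, 0, 4]])

```text
time: 9.85
eef_pos: [545.6, 31.7, 148.6]
tcp_rot: [0.631, 0.776, -0.0, -0.0]
force: [-4.0, 2.8, 3.1]
grip_width: 0.166
gripper_force: 44.9
```

```bash
python3 -c "
from h import *
feel(1)"
```

```text
t9.85 yaw 101.82 pos [545.553  31.703 148.608] F [-4.017  2.807  3.076] M [0.504 0.951 0.081] tau6 1.100 w6 -0.058 j6 -0.242 g 0.166
```

Emit:
play_rows(offset=[[0, 0, 0], [0, 0, 0]], delta_rot=[[0, 0, 4], [0, 0, 4]])

```text
time: 10.05
eef_pos: [545.5, 31.7, 148.6]
tcp_rot: [0.657, 0.754, -0.0, -0.0]
force: [-4.6, 2.2, 3.8]
grip_width: 0.164
gripper_force: 44.9
```

```bash
python3 -c "
from h import *
feel(1)"
```

```text
t10.05 yaw 97.81 pos [545.532  31.711 148.629] F [-4.639  2.223  3.817] M [0.515 0.967 0.049] tau6 1.049 w6 -0.059 j6 -0.172 g 0.164
```

Emit:
play_rows(offset=[[0, 0, 0], [0, 0, 0]], delta_rot=[[0, 0, 4], [0, 0, 4]])

```text
time: 10.25
eef_pos: [545.5, 31.7, 148.6]
tcp_rot: [0.683, 0.73, -0.0, -0.0]
force: [-5.4, 1.8, 4.6]
grip_width: 0.167
gripper_force: 44.9
```

```bash
python3 -c "
from h import *
feel(1)"
```

```text
t10.25 yaw 93.81 pos [545.5    31.704 148.584] F [-5.416  1.821  4.59 ] M [0.418 1.005 0.017] tau6 1.055 w6 -0.061 j6 -0.102 g 0.167
```

Emit:
play_rows(offset=[[0, 0, 0], [0, 0, 0]], delta_rot=[[0, 0, 4], [0, 0, 4]])

```text
time: 10.45
eef_pos: [545.5, 31.7, 148.6]
tcp_rot: [0.708, 0.706, -0.0, -0.0]
force: [-4.1, 2.0, 3.3]
grip_width: 0.167
gripper_force: 44.9
```

```bash
python3 -c "
from h import *
feel(1)"
```

```text
t10.45 yaw 89.81 pos [545.494  31.714 148.61 ] F [-4.093  2.005  3.252] M [0.523 0.998 0.003] tau6 1.054 w6 -0.060 j6 -0.032 g 0.167
```

Emit:
play_rows(offset=[[0, 0, 0], [0, 0, 0]], delta_rot=[[0, 0, 4], [0, 0, 4]])

```text
time: 10.65
eef_pos: [545.5, 31.7, 148.6]
tcp_rot: [0.732, 0.681, -0.0, -0.0]
force: [-4.8, 2.4, 4.2]
grip_width: 0.167
gripper_force: 44.9
```

```bash
python3 -c "
from h import *
feel(1)"
```

```text
t10.65 yaw 85.82 pos [545.476  31.716 148.598] F [-4.802  2.44   4.159] M [0.531 1.045 0.194] tau6 1.206 w6 -0.060 j6 0.037 g 0.167
```

Emit:
play_rows(offset=[[0, 0, 0], [0, 0, 0]], delta_rot=[[0, 0, 4], [0, 0, 4]])

```text
time: 10.85
eef_pos: [545.5, 31.7, 148.6]
tcp_rot: [0.756, 0.655, -0.0, -0.0]
force: [-4.6, 2.9, 4.2]
grip_width: 0.17
gripper_force: 45.0
```

```bash
python3 -c "
from h import *
feel(1)"
```

```text
t10.85 yaw 81.83 pos [545.453  31.716 148.613] F [-4.635  2.94   4.158] M [0.467 1.016 0.257] tau6 1.311 w6 -0.058 j6 0.107 g 0.170
```

Emit:
play_rows(offset=[[0, 0, 0], [0, 0, 0]], delta_rot=[[0, 0, 2], [0, 0, 2]])

```text
time: 11.05
eef_pos: [545.4, 31.7, 148.6]
tcp_rot: [0.767, 0.642, -0.0, -0.0]
force: [-4.7, 2.2, 4.7]
grip_width: 0.169
gripper_force: 45.0
```

```bash
python3 -c "
from h import *
feel(4)"
```

```text
t11.25 yaw 79.97 pos [545.44   31.722 148.622] F [-4.454  2.673  4.521] M [0.5   1.106 0.317] tau6 0.371 w6 -0.003 j6 0.140 g 0.169
```

Emit:
play_rows(offset=[[0, 0, 0], [0, 0, 0]], delta_rot=[[0, 0, -4], [0, 0, -4]])

```text
time: 11.45
eef_pos: [545.5, 31.7, 148.6]
tcp_rot: [0.743, 0.67, -0.0, -0.0]
force: [-4.9, 2.8, 4.9]
grip_width: 0.168
gripper_force: 45.0
```

```bash
python3 -c "
from h import *
feel(1)"
```

```text
t11.45 yaw 84.10 pos [545.47   31.716 148.599] F [-4.882  2.795  4.896] M [0.467 1.02  0.204] tau6 -0.833 w6 0.060 j6 0.067 g 0.168
```

Emit:
play_rows(offset=[[0, 0, 0], [0, 0, 0]], delta_rot=[[0, 0, -4], [0, 0, -4]])

```text
time: 11.65
eef_pos: [545.5, 31.7, 148.6]
tcp_rot: [0.719, 0.695, -0.0, -0.0]
force: [-4.8, 2.4, 3.7]
grip_width: 0.166
gripper_force: 44.9
```

```bash
python3 -c "
from h import *
feel(1)"
```

```text
t11.65 yaw 88.09 pos [545.468  31.724 148.581] F [-4.794  2.402  3.71 ] M [0.529 0.987 0.173] tau6 -0.944 w6 0.059 j6 -0.002 g 0.166
```

Emit:
play_rows(offset=[[0, 0, 0], [0, 0, 0]], delta_rot=[[0, 0, -4], [0, 0, -4]])

```text
time: 11.85
eef_pos: [545.5, 31.7, 148.6]
tcp_rot: [0.694, 0.72, -0.0, -0.0]
force: [-4.9, 2.4, 4.1]
grip_width: 0.165
gripper_force: 44.9
```

```bash
python3 -c "
from h import *
feel(1)"
```

```text
t11.85 yaw 92.08 pos [545.51   31.706 148.6  ] F [-4.883  2.376  4.112] M [0.505 0.953 0.04 ] tau6 -1.047 w6 0.059 j6 -0.072 g 0.165
```

Emit:
play_rows(offset=[[0, 0, 0], [0, 0, 0]], delta_rot=[[0, 0, -4], [0, 0, -4]])

```text
time: 12.05
eef_pos: [545.5, 31.7, 148.6]
tcp_rot: [0.669, 0.744, -0.0, -0.0]
force: [-5.1, 2.4, 3.7]
grip_width: 0.169
gripper_force: 44.9
```

```bash
python3 -c "
from h import *
feel(1)"
```

```text
t12.05 yaw 96.08 pos [545.548  31.729 148.612] F [-5.098  2.37   3.74 ] M [0.536 0.956 0.005] tau6 -1.047 w6 0.058 j6 -0.142 g 0.169
```

Emit:
play_rows(offset=[[0, 0, 0], [0, 0, 0]], delta_rot=[[0, 0, -4], [0, 0, -4]])

```text
time: 12.25
eef_pos: [545.6, 31.7, 148.6]
tcp_rot: [0.643, 0.766, -0.0, -0.0]
force: [-3.9, 2.9, 4.7]
grip_width: 0.172
gripper_force: 44.9
```

```bash
python3 -c "
from h import *
feel(1)"
```

```text
t12.25 yaw 99.96 pos [545.566  31.7   148.58 ] F [-3.947  2.922  4.674] M [ 0.508  0.958 -0.028] tau6 -1.382 w6 0.089 j6 -0.209 g 0.172
```

Emit:
play_rows(offset=[[0, 0, 0], [0, 0, 0]], delta_rot=[[0, 0, -4], [0, 0, -4]])

```text
time: 12.45
eef_pos: [545.6, 31.7, 148.6]
tcp_rot: [0.617, 0.787, -0.0, -0.0]
force: [-4.3, 2.1, 2.9]
grip_width: 0.166
gripper_force: 44.9
```

```bash
python3 -c "
from h import *
feel(1)"
```

```text
t12.45 yaw 103.79 pos [545.621  31.702 148.611] F [-4.297  2.103  2.866] M [ 0.476  0.989 -0.044] tau6 -1.246 w6 0.082 j6 -0.276 g 0.166
```

Emit:
play_rows(offset=[[0, 0, 0], [0, 0, 0]], delta_rot=[[0, 0, -4], [0, 0, -4]])

```text
time: 12.65
eef_pos: [545.7, 31.7, 148.6]
tcp_rot: [0.59, 0.807, -0.0, -0.0]
force: [-3.7, 2.1, 3.5]
grip_width: 0.169
gripper_force: 44.9
```

```bash
python3 -c "
from h import *
feel(1)"
```

```text
t12.65 yaw 107.67 pos [545.667  31.709 148.61 ] F [-3.705  2.129  3.533] M [ 0.463  0.962 -0.012] tau6 -1.170 w6 0.074 j6 -0.344 g 0.169
```

Emit:
play_rows(offset=[[0, 0, 0], [0, 0, 0]], delta_rot=[[0, 0, -4], [0, 0, -4]])

```text
time: 12.85
eef_pos: [545.7, 31.7, 148.6]
tcp_rot: [0.562, 0.827, -0.0, -0.0]
force: [-3.9, 2.2, 3.0]
grip_width: 0.167
gripper_force: 44.9
```

```bash
python3 -c "
from h import *
feel(1)"
```

```text
t12.85 yaw 111.59 pos [545.689  31.723 148.607] F [-3.867  2.208  2.953] M [0.438 0.918 0.02 ] tau6 -1.167 w6 0.069 j6 -0.412 g 0.167
```

Emit:
play_rows(offset=[[0, 0, 0], [0, 0, 0]], delta_rot=[[0, 0, -3], [0, 0, -3]])

```text
time: 13.05
eef_pos: [545.7, 31.7, 148.6]
tcp_rot: [0.541, 0.841, -0.0, -0.0]
force: [-3.4, 2.3, 3.8]
grip_width: 0.169
gripper_force: 44.9
```

```bash
python3 -c "
from h import *
feel(3)"
```

```text
t13.20 yaw 114.48 pos [545.726  31.737 148.621] F [-4.003  2.386  3.697] M [ 0.401  0.93  -0.001] tau6 -0.162 w6 -0.004 j6 -0.463 g 0.168
```

Emit:
play_rows(offset=[[0, 0, 0], [0, 0, 0]], delta_rot=[[0, 0, -3], [0, 0, -3]])

```text
time: 13.4
eef_pos: [545.8, 31.8, 148.6]
tcp_rot: [0.518, 0.855, -0.0, 0.0]
force: [-3.8, 1.2, 2.3]
grip_width: 0.168
gripper_force: 44.9
```

```bash
python3 -c "
from h import *
feel(3)"
```

```text
t13.55 yaw 117.52 pos [545.744  31.753 148.625] F [-4.467  1.881  3.009] M [0.44  0.878 0.004] tau6 -0.178 w6 -0.000 j6 -0.516 g 0.167
```

Emit:
play_rows(offset=[[0, 0, 0], [0, 0, 0]], delta_rot=[[0, 0, -3], [0, 0, -3]])

```text
time: 13.75
eef_pos: [545.8, 31.8, 148.6]
tcp_rot: [0.495, 0.869, 0.0, 0.0]
force: [-4.2, 2.2, 2.8]
grip_width: 0.168
gripper_force: 44.9
```

```bash
python3 -c "
from h import *
feel(3)"
```

```text
t13.90 yaw 120.53 pos [545.759  31.755 148.62 ] F [-4.478  1.547  3.248] M [0.423 0.82  0.027] tau6 -0.184 w6 0.002 j6 -0.569 g 0.166
```

Emit:
play_rows(offset=[[0, 0, 0], [0, 0, 0]], delta_rot=[[0, 0, -3], [0, 0, -3]])

```text
time: 14.1
eef_pos: [545.7, 31.8, 148.6]
tcp_rot: [0.472, 0.881, 0.0, -0.0]
force: [-3.1, 1.2, 2.6]
grip_width: 0.167
gripper_force: 44.9
```

```bash
python3 -c "
from h import *
feel(3)"
```

```text
t14.25 yaw 123.54 pos [545.76   31.776 148.629] F [-3.829  2.471  3.396] M [0.404 0.806 0.028] tau6 -0.185 w6 0.002 j6 -0.621 g 0.170
```

Emit:
play_rows(offset=[[0, 0, 0], [0, 0, 0]], delta_rot=[[0, 0, -3], [0, 0, -3]])

```text
time: 14.45
eef_pos: [545.8, 31.8, 148.6]
tcp_rot: [0.449, 0.893, 0.0, 0.0]
force: [-3.4, 2.0, 2.6]
grip_width: 0.164
gripper_force: 44.9
```

```bash
python3 -c "
from h import *
feel(3)"
```

```text
t14.60 yaw 126.53 pos [545.772  31.735 148.624] F [-3.458  1.945  2.743] M [ 0.39   0.771 -0.003] tau6 -0.186 w6 0.003 j6 -0.673 g 0.170
```

Emit:
play_rows(offset=[[0, 0, 0], [0, 0, 0]], delta_rot=[[0, 0, -3], [0, 0, -3]])

```text
time: 14.8
eef_pos: [545.8, 31.8, 148.6]
tcp_rot: [0.426, 0.905, 0.0, 0.0]
force: [-3.8, 2.2, 2.5]
grip_width: 0.171
gripper_force: 44.9
```

```bash
python3 -c "
from h import *
feel(3)"
```

```text
t14.95 yaw 129.53 pos [545.785  31.77  148.614] F [-3.765  1.921  2.337] M [ 0.442  0.655 -0.009] tau6 -0.186 w6 0.002 j6 -0.726 g 0.169
```

Emit:
play_rows(offset=[[0, 0, 0], [0, 0, 0]], delta_rot=[[0, 0, -3], [0, 0, -3]])

```text
time: 15.15
eef_pos: [545.8, 31.8, 148.7]
tcp_rot: [0.402, 0.916, 0.0, 0.0]
force: [-3.9, 1.9, 3.0]
grip_width: 0.167
gripper_force: 44.9
```

```bash
python3 -c "
from h import *
feel(3)"
```

```text
t15.30 yaw 132.53 pos [545.792  31.795 148.621] F [-3.52   2.383  2.371] M [ 0.443  0.615 -0.001] tau6 -0.186 w6 0.002 j6 -0.778 g 0.168
```

No click came near 118, so the blip at 100 was arm friction and the dial is still in its play.

Emit:
play_rows(offset=[[0, 0, 0], [0, 0, 0]], delta_rot=[[0, 0, -3], [0, 0, -3]])

```text
time: 15.5
eef_pos: [545.7, 31.7, 148.6]
tcp_rot: [0.378, 0.926, -0.0, -0.0]
force: [-3.0, 2.2, 1.8]
grip_width: 0.17
gripper_force: 44.9
```

```bash
python3 -c "
from h import *
feel(2)"
```

```text
t15.60 yaw 135.52 pos [545.737  31.75  148.621] F [-3.705  2.367  2.273] M [ 0.386  0.682 -0.104] tau6 -0.372 w6 0.007 j6 -0.830 g 0.165
```

Emit:
play_rows(offset=[[0, 0, 0], [0, 0, 0]], delta_rot=[[0, 0, -3], [0, 0, -3]])

```text
time: 15.8
eef_pos: [545.7, 31.7, 148.6]
tcp_rot: [0.354, 0.935, -0.0, -0.0]
force: [-3.6, 1.4, 2.3]
grip_width: 0.17
gripper_force: 44.9
```

```bash
python3 -c "
from h import *
feel(2)"
```

```text
t15.90 yaw 138.50 pos [545.749  31.687 148.64 ] F [-3.193  1.553  2.835] M [ 0.278  0.7   -0.192] tau6 -0.470 w6 0.005 j6 -0.882 g 0.172
```

Emit:
play_rows(offset=[[0, 0, 0], [0, 0, 0]], delta_rot=[[0, 0, -3], [0, 0, -3]])

```text
time: 16.1
eef_pos: [545.8, 31.8, 148.6]
tcp_rot: [0.329, 0.944, 0.0, 0.0]
force: [-3.4, 1.9, 2.2]
grip_width: 0.169
gripper_force: 44.9
```

```bash
python3 -c "
from h import *
feel(2)"
```

```text
t16.20 yaw 141.51 pos [545.765  31.815 148.643] F [-3.09   2.113  2.493] M [ 0.36   0.631 -0.131] tau6 -0.387 w6 0.005 j6 -0.935 g 0.173
```

Emit:
play_rows(offset=[[0, 0, 0], [0, 0, 0]], delta_rot=[[0, 0, -3], [0, 0, -3]])

```text
time: 16.4
eef_pos: [545.8, 31.9, 148.6]
tcp_rot: [0.304, 0.953, 0.0, 0.0]
force: [-1.7, 2.8, 2.2]
grip_width: 0.167
gripper_force: 44.9
```

```bash
python3 -c "
from h import *
feel(2)"
```

```text
t16.50 yaw 144.51 pos [545.814  31.863 148.642] F [-3.221  2.119  1.569] M [0.539 0.501 0.032] tau6 -0.271 w6 0.005 j6 -0.987 g 0.168
```

Emit:
play_rows(offset=[[0, 0, 0], [0, 0, 0]], delta_rot=[[0, 0, -3], [0, 0, -3]])

```text
time: 16.7
eef_pos: [545.8, 31.9, 148.6]
tcp_rot: [0.279, 0.96, 0.0, 0.0]
force: [-2.4, 2.3, 1.0]
grip_width: 0.168
gripper_force: 44.9
```

```bash
python3 -c "
from h import *
feel(2)"
```

```text
t16.80 yaw 147.51 pos [545.841  31.843 148.656] F [-2.905  2.685  1.494] M [ 0.616  0.403 -0.026] tau6 -0.266 w6 0.004 j6 -1.039 g 0.169
```

Emit:
play_rows(offset=[[0, 0, 0], [0, 0, 0]], delta_rot=[[0, 0, -3], [0, 0, -3]])

```text
time: 17.0
eef_pos: [545.8, 31.9, 148.7]
tcp_rot: [0.254, 0.967, 0.0, 0.0]
force: [-2.8, 3.8, 1.5]
grip_width: 0.169
gripper_force: 44.9
```

```bash
python3 -c "
from h import *
feel(2)"
```

```text
t17.10 yaw 150.51 pos [545.827  31.872 148.666] F [-2.511  2.499  0.794] M [ 0.687  0.322 -0.014] tau6 -0.266 w6 0.006 j6 -1.092 g 0.171
```

Emit:
play_rows(offset=[[0, 0, 0], [0, 0, 0]], delta_rot=[[0, 0, -3], [0, 0, -3]])

```text
time: 17.3
eef_pos: [545.8, 31.9, 148.6]
tcp_rot: [0.228, 0.974, 0.0, 0.0]
force: [-1.4, 3.8, 1.2]
grip_width: 0.168
gripper_force: 44.9
```

```bash
python3 -c "
from h import *
feel(2)"
```

```text
t17.40 yaw 153.51 pos [545.823  31.842 148.672] F [-1.541  2.612  1.239] M [0.742 0.299 0.023] tau6 -0.265 w6 0.005 j6 -1.144 g 0.169
```

Emit:
play_rows(offset=[[0, 0, 0], [0, 0, 0]], delta_rot=[[0, 0, -3], [0, 0, -3]])

```text
time: 17.6
eef_pos: [545.8, 31.7, 148.7]
tcp_rot: [0.203, 0.979, -0.0, 0.0]
force: [-1.9, 3.4, 1.6]
grip_width: 0.171
gripper_force: 44.9
```

```bash
python3 -c "
from h import *
feel(2)"
```

```text
t17.70 yaw 156.50 pos [545.795  31.743 148.667] F [-2.589  2.825  1.377] M [ 0.62   0.367 -0.13 ] tau6 -0.417 w6 0.004 j6 -1.196 g 0.169
```

Click 1 snapped at about 144, and click 2 is rising at 156.5.

Emit:
play_rows(offset=[[0, 0, 0], [0, 0, 0]], delta_rot=[[0, 0, -3], [0, 0, -3]])

```text
time: 17.9
eef_pos: [545.8, 31.7, 148.7]
tcp_rot: [0.177, 0.984, -0.0, 0.0]
force: [-2.4, 2.8, 1.3]
grip_width: 0.168
gripper_force: 44.9
```

```bash
python3 -c "
from h import *
feel(2)"
```

```text
t18.00 yaw 159.50 pos [545.762  31.745 148.641] F [-1.192  2.807  2.207] M [ 0.605  0.301 -0.186] tau6 -0.454 w6 0.005 j6 -1.249 g 0.168
```

Emit:
play_rows(offset=[[0, 0, 0], [0, 0, 0]], delta_rot=[[0, 0, -3], [0, 0, -3]])

```text
time: 18.2
eef_pos: [545.8, 31.9, 148.7]
tcp_rot: [0.151, 0.988, 0.0, 0.0]
force: [-1.6, 3.6, 1.0]
grip_width: 0.171
gripper_force: 44.9
```

```bash
python3 -c "
from h import *
feel(2)"
```

```text
t18.30 yaw 162.51 pos [545.78   31.852 148.63 ] F [-1.616  3.243  0.872] M [ 0.703  0.294 -0.091] tau6 -0.359 w6 0.004 j6 -1.301 g 0.168
```

Emit:
play_rows(offset=[[0, 0, 0], [0, 0, 0]], delta_rot=[[0, 0, -3], [0, 0, -3]])

```text
time: 18.5
eef_pos: [545.8, 32.0, 148.6]
tcp_rot: [0.125, 0.992, 0.0, 0.0]
force: [-0.5, 4.3, -0.1]
grip_width: 0.168
gripper_force: 44.9
```

```bash
python3 -c "
from h import *
feel(2)"
```

```text
t18.60 yaw 165.51 pos [545.841  31.933 148.674] F [-1.01   4.178  1.262] M [0.929 0.175 0.017] tau6 -0.271 w6 0.004 j6 -1.354 g 0.168
```

Emit:
play_rows(offset=[[0, 0, 0], [0, 0, 0]], delta_rot=[[0, 0, -3], [0, 0, -3]])

```text
time: 18.8
eef_pos: [545.8, 31.9, 148.7]
tcp_rot: [0.099, 0.995, 0.0, 0.0]
force: [-1.8, 4.1, 0.3]
grip_width: 0.171
gripper_force: 44.9
```

```bash
python3 -c "
from h import *
feel(2)"
```

```text
t18.90 yaw 168.51 pos [545.807  31.891 148.631] F [-1.165  3.732  1.326] M [ 1.017  0.105 -0.025] tau6 -0.268 w6 0.004 j6 -1.406 g 0.169
```

Emit:
play_rows(offset=[[0, 0, 0], [0, 0, 0]], delta_rot=[[0, 0, -3], [0, 0, -3]])

```text
time: 19.1
eef_pos: [545.8, 31.9, 148.6]
tcp_rot: [0.073, 0.997, 0.0, 0.0]
force: [-1.6, 4.4, 1.2]
grip_width: 0.169
gripper_force: 44.9
```

```bash
python3 -c "
from h import *
feel(2)"
```

```text
t19.20 yaw 171.51 pos [545.788  31.885 148.638] F [-1.229  4.629  0.858] M [ 1.106  0.115 -0.017] tau6 -0.268 w6 0.005 j6 -1.458 g 0.167
```

Emit:
play_rows(offset=[[0, 0, 0], [0, 0, 0]], delta_rot=[[0, 0, -3], [0, 0, -3]])

```text
time: 19.4
eef_pos: [545.8, 31.9, 148.7]
tcp_rot: [0.047, 0.999, 0.0, 0.0]
force: [-1.3, 4.8, 1.7]
grip_width: 0.167
gripper_force: 44.9
```

```bash
python3 -c "
from h import *
feel(2)"
```

```text
t19.50 yaw 174.49 pos [545.804  31.87  148.657] F [-1.274  4.951  1.006] M [ 1.174  0.157 -0.015] tau6 -0.241 w6 0.009 j6 -1.510 g 0.176
```

Emit:
play_rows(offset=[[0, 0, 0], [0, 0, 0]], delta_rot=[[0, 0, -3], [0, 0, -3]])

```text
time: 19.7
eef_pos: [545.8, 31.7, 148.6]
tcp_rot: [0.021, 1.0, -0.0, 0.0]
force: [-0.9, 3.9, 1.1]
grip_width: 0.172
gripper_force: 44.9
```

```bash
python3 -c "
from h import *
feel(2)"
```

```text
t19.80 yaw 177.47 pos [545.745  31.747 148.627] F [-1.001  4.558  0.662] M [ 0.974  0.166 -0.171] tau6 -0.463 w6 0.002 j6 -1.562 g 0.170
```

Emit:
play_rows(offset=[[0, 0, 0], [0, 0, 0]], delta_rot=[[0, 0, -3], [0, 0, -3]])

```text
time: 20.0
eef_pos: [545.8, 31.8, 148.6]
tcp_rot: [-0.005, 1.0, 0.0, 0.0]
force: [-1.0, 4.2, 0.9]
grip_width: 0.17
gripper_force: 44.9
```

```bash
python3 -c "
from h import *
feel(2)"
```

```text
t20.10 yaw 180.49 pos [545.77   31.775 148.667] F [-1.481  4.682  1.409] M [ 1.032  0.142 -0.137] tau6 -0.433 w6 0.005 j6 -1.615 g 0.170
```

Emit:
play_rows(offset=[[0, 0, 0], [0, 0, 0]], delta_rot=[[0, 0, -3], [0, 0, -3]])

```text
time: 20.3
eef_pos: [545.8, 31.9, 148.6]
tcp_rot: [-0.032, 0.999, 0.0, 0.0]
force: [-1.5, 4.3, 0.9]
grip_width: 0.169
gripper_force: 44.9
```

```bash
python3 -c "
from h import *
feel(2)"
```

```text
t20.40 yaw 183.53 pos [545.753  31.895 148.626] F [-1.933  5.053  1.395] M [ 1.168  0.109 -0.005] tau6 -0.255 w6 0.009 j6 -1.668 g 0.171
```

Emit:
play_rows(offset=[[0, 0, 0], [0, 0, 0]], delta_rot=[[0, 0, -3], [0, 0, -3]])

```text
time: 20.6
eef_pos: [545.8, 32.0, 148.7]
tcp_rot: [-0.058, 0.998, 0.0, 0.0]
force: [-1.5, 5.8, 0.5]
grip_width: 0.172
gripper_force: 44.9
```

```bash
python3 -c "
from h import *
feel(2)"
```

```text
t20.70 yaw 186.54 pos [545.765  31.991 148.634] F [-0.882  5.85   0.718] M [1.246 0.073 0.035] tau6 -0.191 w6 0.009 j6 -1.720 g 0.167
```

Click 3 is done, so the fourth comes next.

Emit:
play_rows(offset=[[0, 0, 0], [0, 0, 0]], delta_rot=[[0, 0, -3], [0, 0, -3]])

```text
time: 20.9
eef_pos: [545.8, 32.0, 148.7]
tcp_rot: [-0.084, 0.996, 0.0, 0.0]
force: [-1.4, 5.7, 1.3]
grip_width: 0.168
gripper_force: 44.9
```

```bash
python3 -c "
from h import *
feel(2)"
```

```text
t21.00 yaw 189.54 pos [545.779  32.023 148.646] F [-1.437  4.682  1.129] M [1.256 0.09  0.02 ] tau6 -0.191 w6 0.009 j6 -1.773 g 0.169
```

Emit:
play_rows(offset=[[0, 0, 0], [0, 0, 0]], delta_rot=[[0, 0, -3], [0, 0, -3]])

```text
time: 21.2
eef_pos: [545.8, 32.0, 148.7]
tcp_rot: [-0.11, 0.994, 0.0, 0.0]
force: [-1.0, 5.5, 0.4]
grip_width: 0.168
gripper_force: 44.9
```

```bash
python3 -c "
from h import *
feel(2)"
```

```text
t21.30 yaw 192.54 pos [545.76   32.022 148.611] F [-1.216  5.516  1.164] M [1.305 0.102 0.002] tau6 -0.191 w6 0.009 j6 -1.825 g 0.172
```

Emit:
play_rows(offset=[[0, 0, 0], [0, 0, 0]], delta_rot=[[0, 0, -3], [0, 0, -3]])

```text
time: 21.5
eef_pos: [545.7, 32.0, 148.6]
tcp_rot: [-0.136, 0.991, 0.0, 0.0]
force: [-1.1, 5.6, 1.0]
grip_width: 0.17
gripper_force: 44.9
```

```bash
python3 -c "
from h import *
feel(2)"
```

```text
t21.60 yaw 195.53 pos [545.769  31.968 148.644] F [-1.218  5.655  1.548] M [ 1.243  0.094 -0.073] tau6 -0.268 w6 0.008 j6 -1.877 g 0.170
```

Emit:
play_rows(offset=[[0, 0, 0], [0, 0, 0]], delta_rot=[[0, 0, -3], [0, 0, -3]])

```text
time: 21.8
eef_pos: [545.8, 31.9, 148.6]
tcp_rot: [-0.162, 0.987, 0.0, 0.0]
force: [-1.8, 5.2, 0.7]
grip_width: 0.168
gripper_force: 44.9
```

```bash
python3 -c "
from h import *
feel(2)"
```

```text
t21.90 yaw 198.49 pos [545.784  31.854 148.669] F [-1.388  4.563  0.97 ] M [ 1.139  0.098 -0.212] tau6 -0.418 w6 0.009 j6 -1.929 g 0.169
```

Emit:
play_rows(offset=[[0, 0, 0], [0, 0, 0]], delta_rot=[[0, 0, -3], [0, 0, -3]])

```text
time: 22.1
eef_pos: [545.8, 31.9, 148.7]
tcp_rot: [-0.187, 0.982, 0.0, 0.0]
force: [-1.6, 4.1, 1.1]
grip_width: 0.17
gripper_force: 44.9
```

```bash
python3 -c "
from h import *
feel(2)"
```

```text
t22.20 yaw 201.50 pos [545.748  31.938 148.631] F [-0.859  4.464  1.514] M [ 1.243  0.128 -0.122] tau6 -0.334 w6 0.008 j6 -1.982 g 0.172
```

Emit:
play_rows(offset=[[0, 0, 0], [0, 0, 0]], delta_rot=[[0, 0, -3], [0, 0, -3]])

```text
time: 22.4
eef_pos: [545.7, 32.1, 148.7]
tcp_rot: [-0.213, 0.977, 0.0, 0.0]
force: [-2.4, 5.1, 0.6]
grip_width: 0.167
gripper_force: 44.9
```

```bash
python3 -c "
from h import *
feel(4)"
```

```text
t22.60 yaw 204.50 pos [545.747  32.085 148.669] F [-1.107  5.687  1.282] M [ 1.346  0.165 -0.03 ] tau6 -0.125 w6 0.004 j6 -2.034 g 0.170
```

Emit:
play_rows(offset=[[0, 0, 0], [0, 0, 0], [0, 0, 0]], delta_rot=[[0, 0, -3], [0, 0, -3], [0, 0, -3]])

```text
time: 22.9
eef_pos: [545.7, 32.1, 148.6]
tcp_rot: [-0.238, 0.971, 0.0, 0.0]
force: [-0.9, 5.9, 0.6]
grip_width: 0.17
gripper_force: 44.9
```

```bash
python3 -c "
from h import *
feel(4)"
```

```text
t23.10 yaw 207.50 pos [545.717  32.113 148.643] F [-1.45   5.778  0.593] M [ 1.427  0.134 -0.001] tau6 -0.002 w6 0.000 j6 -2.086 g 0.171
```

Emit:
play_rows(offset=[[0, 0, 0], [0, 0, 0], [0, 0, 0], [0, 0, 0], [0, 0, 0], [0, 0, 0], [0, 0, 0], [0, 0, 0], [0, 0, 0], [0, 0, 0]], delta_rot=[[0, 0, 0], [0, 0, 0], [0, 0, 0], [0, 0, 0], [0, 0, 0], [0, 0, 0], [0, 0, 0], [0, 0, 0], [0, 0, 0], [0, 0, 0]], claw=0)

```text
time: 24.1
eef_pos: [545.7, 31.8, 148.6]
tcp_rot: [-0.239, 0.971, 0.0, -0.0]
force: [-0.2, -0.1, 0.3]
grip_width: 0.973
gripper_force: 0.0
```

Emit:
play_rows(offset=[[0, 0, -1], [0, 0, -3], [0, 0, -5], [0, 0, -7], [0, 0, -8], [0, 0, -8], [0, 0, -8]], delta_rot=[[0, 0, 0], [0, 0, 0], [0, 0, 0], [0, 0, 0], [0, 0, 0], [0, 0, 0], [0, 0, 0]])

```text
time: 24.8
eef_pos: [545.6, 31.8, 228.2]
tcp_rot: [-0.239, 0.971, 0.0, -0.0]
force: [-0.4, 0.2, -0.7]
grip_width: 0.998
gripper_force: 0.0
```

```bash
python3 - <<'E'
from h import *
import cv2
feel(2)
im=eyes.grab_frame("scene"); cv2.imwrite("pics/s2.png",cv2.resize(im[110:290,160:440,::-1],(800,514),interpolation=2))
for t in ("bowl","jar","cutter"):
    print(t,eyes.recognise("scene",t)[:1])
E
```

```text
t24.90 yaw 207.64 pos [545.087  31.778 227.277] F [ 0.202  1.079 -0.154] M [ 0.104 -0.126  0.008] tau6 -0.000 w6 0.000 j6 -2.089 g 0.999
bowl [{'box': [370.9, 223.6, 427.5, 264.2], 'score': 0.59}]
jar [{'box': [173.4, 202.6, 209.1, 246.7], 'score': 0.79}]
cutter [{'box': [216.1, 205.0, 239.9, 229.9], 'score': 0.62}]
```

View pics/s2.png

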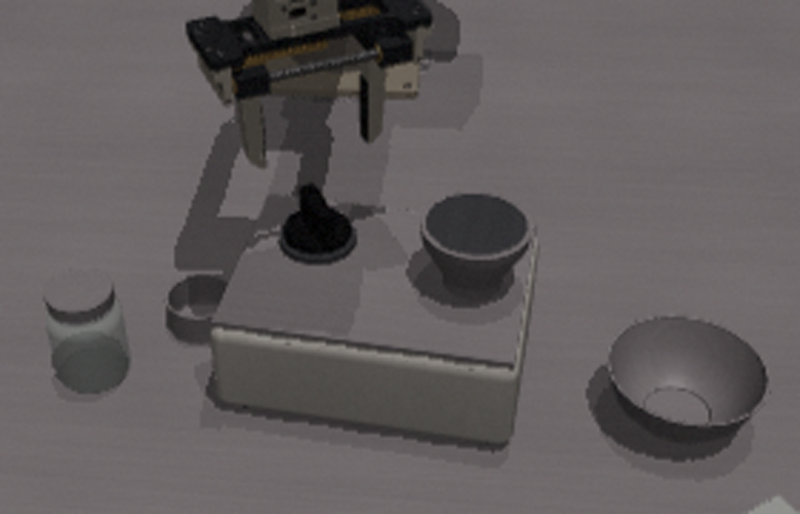

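The gripper is clear above the dial at about (270, 190). The bowl, jar and cutter are where they started.

```bash
python3 -c "
from bench import env
print(env.hand_in())"
```

```text
the job is handed in; nothing more can be done
None
```

I turned the dial clockwise to the firm stop without forcing it, backed it off four clicks counted by feel, and let go; the job is handed in, the bowl, jar and cutter are where they were, and no verdict came back.

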